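Index the tube carousel and cap the open tube with the lever press

TASK

One tube on the capping press's carousel still has its cap standing proud. Push the carousel round by its pins until that tube clicks into place under the press ram, then press the release button in the lever's grip and keep it pressed while you swing the lever all the way down, so that the ram seats the cap; let go so that the lever is left locked down. Do not push that cap with the hand, and leave the other things on the bench where they are.

Things in the scene. Friction and masses are not known exactly. Their poses are not given: they have to be found in the camera images.
- press: Capping press fixed to the bench: white base plate 260 x 320 mm, carousel on it, white C-frame 235 mm high beside the carousel, hand lever on the frame's outer side. Origin: bench level, on the carousel's axis. z up; the grip points to its -x (press turned up to 0.25 rad). Ram 70 mm along +y; lever swings in the plane y = +200 mm, hinge at x = +90 mm.
- frame_nose (a point): Centre of the underside of the frame's nose, 170 mm above the bench: a block 60 mm wide (press x) that overhangs the carousel from 40 to 140 mm along the press's y and holds the ram. Keep the hand from under it.
- carousel (a joint): Turn of the carousel, rad, growing anticlockwise from above; 0 when the raised cap is under the ram. A sprung roller clicks it into a detent every 1.047 rad and pulls it in from up to about 0.4 rad off. Starts in the detent near 1.05, so turn it clockwise by one detent. Pushing a pin past the hump takes about 4 N; pushed slowly it does not coast past the next detent.
- hub (a point): Centre of the carousel's aluminium disc (230 mm across) on its top face, 55 mm above the bench; its axes turn with the disc. Six upright tubes stand on a 70 mm radius at 30, 90, 150 ... degrees from its x axis, green caps 22 mm wide, tops 110 mm above the bench. The raised cap's tube is at 90 degrees (its +y).
- pin (a point): Centre of one of the six plain steel push pins, half-way up (77 mm above the bench). Pins are 12 mm thick, 45 mm tall (tops 100 mm above the bench), fixed to the disc on a 105 mm radius at 0, 60, 120 ... degrees from the hub's x axis, half-way in angle between the tubes. This is the one at 0 degrees.
- cap_top (a point): Centre of the top of the raised cap (22 mm wide and tall, on a thinner dark neck, 12 mm off its tube's rim): the one cap higher than the rest, 122 mm above the bench raised, 110 mm seated.
- raised_cap (a joint): How far the raised cap has been pressed down, m: 0 raised, 0.012 fully seated. It is tight (12 N) and stays where it is pushed.
- ram_foot (a point): Centre of the underside of the press ram, a steel rod with a foot 20 mm wide: 142 mm above the bench with the lever up; geared to the lever, it goes straight down 33 mm per rad of lever.
- lever_hinge (a point): Lever's hinge axis (level, along the press's y), 200 mm above the bench, in the middle plane of the lever. Its axes swing with the lever: -x points along the lever to the grip, z is the direction in which the button sticks out.
- lever (a joint): Swing of the lever, rad: 0 up (grip 0.5 rad above level), grows as the grip goes down, 1.0 bottom stop (0.5 rad below level). Starts at 0 to 0.06. Stiff (about 9 N at the button, 12 N as the cap goes in), stays where left. Unless the button is held in, a pawl locks it: at the top it moves only to 0.07, and at each of three teeth; from 0.93 on it locks in the bottom notch.
- button_dome (a point): Centre of the button's head, a white ball of 12 mm radius on the upper side of the black grip (round bar 28 mm thick, 130 to 240 mm from the hinge, its axis through the hinge). It lies 185 mm from the hinge along the lever's -x and 20 mm along the lever's z when out (crown 18 mm proud of the grip), 12 mm when pressed in (10 mm proud).
- button (a joint): How far the button is pressed in, m: 0 out, 0.008 fully in (4 N to start, 6 N fully in), square to the lever towards the grip. The pawl is clear of the teeth beyond about 0.0065. It springs back when let go.
- dishes: Bystander: stack of two clear round dishes, 90 mm across, 29 mm high, in front of the carousel. Origin at the centre of the underside (as for all bystanders).
- marker: Bystander: white and black marker pen 125 x 14 x 14 mm lying in front of the press.
- timer: Bystander: white bench timer 30 x 70 x 65 mm beside the lever.
- reagent: Bystander: jar 58 mm across, 95 mm tall, on the carousel's side away from the lever.
- wire_rack: Bystander: steel wire rack 90 x 180 x 70 mm with four green-capped tubes (121 mm high), at the left of the bench.
- swab_pot: Bystander: white pot 72 mm across, 90 mm tall, with swab sticks (150 mm), at the right of the bench.

How it is judged:
By the outcome, as a careful person would: the job done as asked, in the order asked, and still so for the second after the job is handed in, with the robot touching nothing.
It also fails if it takes over 64 s, if anything falls off the work surface, if the arm or the gripper's body presses on something with over 40 N, if the wrist force passes 120 N, or if a joint passes its speed limit or range.

ROBOT

A 6-joint arm with a two-finger parallel gripper is mounted at the origin on the work surface. World frame = base frame: x ahead of the robot, y to its left, z up, the work surface at z = 0. Lengths are in mm, angles in degrees, forces in N, time in s.
With the tool pointing down it reaches from about 350 to 850 mm from the base axis. Payload 8.1 kg.
Tool frame: the origin (TCP) lies between the finger pads; the fingertips stand 8 mm ahead of it and the grasp point (between the pads) lies 11 mm behind it (r.tip_extent is the distance from the TCP to the fingertips, in mm); z points along the fingers, y is the direction in which the jaws open and shut (so a half turn about z gives the same grasp; the last joint's range is limited). The gripper opens to 85 mm and grips with 20 to 120 N. Pads are 22 mm wide; open, the fingers measure 114 mm over their backs; the gripper's body (76 mm by 85 mm) begins 54 mm behind the grasp point. The pads swing forward as they close: fully open they stand 13 mm farther back than shut.
Start: joints at [-78.06, 7.471, 85.268, -0, 87.261, -4.893], TCP at [173.775, -574.289, 239.292] pointing down, gripper open.
Joint ranges: [-169.43, 169.43], [-51.17, 129.36], [1.28, 143.12], [-76.62, 256.62], [0, 156.53], [-152.29, 152.29]. Speed limits (degrees/s): [136.94, 136.94, 159.86, 180, 180, 180].

INTERFACE

Orientations are given as [roll, pitch, yaw] about the fixed x, y, z axes, in that order (R = Rz(yaw) Ry(pitch) Rx(roll)).
In Python, from bench import sensors, viewer, hand_in, r gives the robot as it stands. The module is installed in compiled form; this text tells all that it offers.
- The arm moves only by the tool move_arm, never from a script. Its argument "rows" is a list that holds one entry, the list of rows, each a list of 6 numbers: the shift along the tool's x, y, z in m, then the turn, a rotation vector about the tool's x, y, z in degrees. In form: [[[tx, ty, tz, rx, ry, rz], ...]]. A call has 1 to 20 rows; each row is the pose to reach, as a shift and turn from the pose commanded when the call began, along the tool's axes at that moment; what a row does not reach only later rows make up. A row lasts 1/10 s, in which the tool goes at most 50 mm and 8.59 degrees, less where a joint would pass 70% of its speed; a pose out of reach is approached as far as the arm can. A call with a gripper value outside its range is refused whole. "grip" is the opening, from 0 (shut) to 1 (fully open), set as the call begins (left out, the last holds). The fingers move at their own pace and stop on an object; "newtons" is the grip in N (left out, the last holds). Time passes only in rows, so rows that repeat a pose let the fingers close. It gives the time, the measured TCP pose, the force and the opening at its end, in the units of the state.
- sensors.sense(): the state, without advancing time (a new reading comes with each control period).
- viewer.snapshot(name): name is "side" or "top" or "wrist"; returns a dict with "color" (384x512x3 uint8, red, green, blue), "camera_matrix" (3x3 intrinsics, pixels), "R" (3x3) and "t" (3): a world point X has camera coordinates R X + t. Camera axes: x right, y down, z forward; pixel columns grow to the right and rows downward; lengths in mm; the calibration is good to about 2 mm. A picture is of the moment at which its call begins. There is no depth.
- hand_in(): hands the job in, once; it reports no verdict.
The state is a dict: "time": time; "joint_pos": joint angles; "qd": joint speeds; "joint_efforts": joint torques, N m; "tool_pos": TCP position; "tcp_rot": TCP orientation; "ft_force": force on the tool from outside, world axes, zero at the start; "wrist_torque": the same for the moment, N m; "finger_gap": finger opening in mm.
Only numpy, scipy, OpenCV 4.12 (cv2) and the standard library are available. Lean on these libraries where they do the work, as an engineer would, in place of code of your own. Each camera call takes 0.05 s, during which the arm holds its last target.

## Working session

There is one attempt and no reset: what is moved stays moved. The work goes in short steps, Python scripts to look and compute and a tool call to move; the robot and the scene stay as the last step left them, time stands still between calls to the robot, and variables do not carry over. Pictures are saved under pics/ and viewed, and the job is handed in when it is done.

Besides the shell and the picture viewer there is one more tool, called after ">>>" in YAML: its name, and indented under it one key for each argument. move_arm: Moves the arm, as the interface text tells. Its arguments: {"type":"object","properties":{"rows":{"type":"array","items":{"type":"array","items":{"type":"array","items":{"type":"number"}}}},"grip":{"type":"number"},"newtons":{"type":"number"}},"required":["rows"]}

```bash
mkdir -p pics; python3 - <<'E'
from bench import sensors, viewer, r
import cv2,pickle
print(sensors.sense())
for n in ["side","top","wrist"]:
    s=viewer.snapshot(n); pickle.dump(s,open(f"pics/{n}0.pkl","wb"))
    cv2.imwrite(f"pics/{n}0.png",cv2.resize(s["color"][:,:,::-1],(800,600),interpolation=cv2.INTER_CUBIC))
    print(n,s["camera_matrix"],s["R"],s["t"])
E
```

```text
{'time': 0.0, 'joint_pos': array([-7.80609563e+01,  7.51480734e+00,  8.53279001e+01, -4.45670935e-04,
        8.72609662e+01, -4.89462408e+00]), 'qd': array([-0.03347303, -0.03628019, -0.0541668 ,  0.08716079, -0.01616909,
       -0.06275729]), 'joint_efforts': array([-1.54843110e-03, -5.69395351e+01, -5.00555027e+01, -2.14769066e-04,
        1.45431870e-02,  6.20740046e-07]), 'tool_pos': array([ 173.65171984, -573.77853041,  238.26076298]), 'tcp_rot': array([-1.79896666e+02, -8.40228770e-03,  1.68336819e+01]), 'ft_force': array([-0.07660277, -0.07292556,  0.03470876]), 'wrist_torque': array([ 0.0027197 ,  0.0125877 , -0.01271747]), 'finger_gap': 85.65821671584504}
side [[436.82263656   0.         261.86112083]
 [  0.         436.82263656 195.12435224]
 [  0.           0.           1.        ]] [[-0.77905417 -0.62685502 -0.01128675]
 [-0.4145759   0.52857192 -0.74076889]
 [ 0.47032056 -0.57241987 -0.67166514]] [ 443.72242928  380.03110292 1228.58650342]
top [[447.17434843   0.         257.31709118]
 [  0.         447.17434843 192.9199277 ]
 [  0.           0.           1.        ]] [[ 0.01380317 -0.99990235 -0.00218387]
 [-0.9860631  -0.01324991 -0.16584332]
 [ 0.16579819  0.0044426  -0.9861497 ]] [ -12.26294402  578.31413375 1851.06847125]
wrist [[319.26947333   0.         258.90337817]
 [  0.         319.26947333 190.22662232]
 [  0.           0.           1.        ]] [[ 0.28935041 -0.95722142 -0.00187128]
 [-0.90386993 -0.27386573  0.32865896]
 [-0.31511187 -0.09340622 -0.94444681]] [-599.36836794  -43.00445633  380.1417362 ]
```

View pics/side0.png

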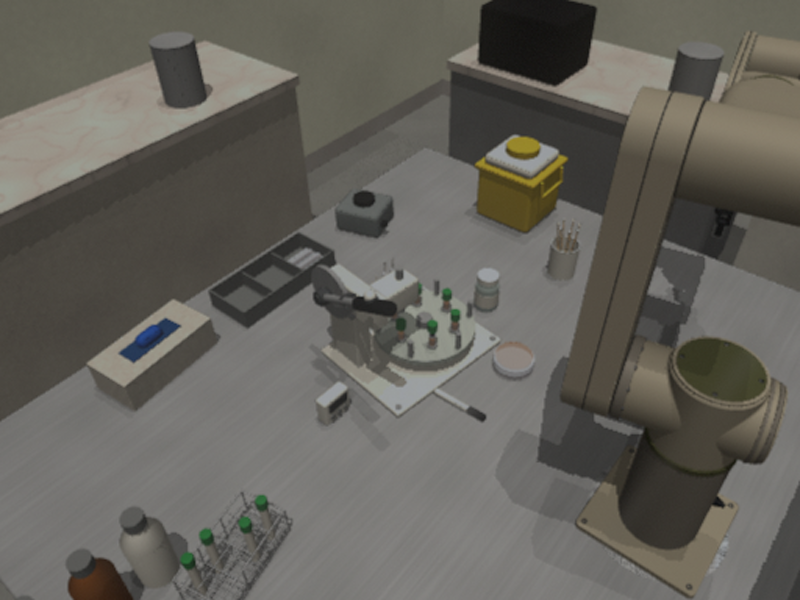

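View pics/top0.png

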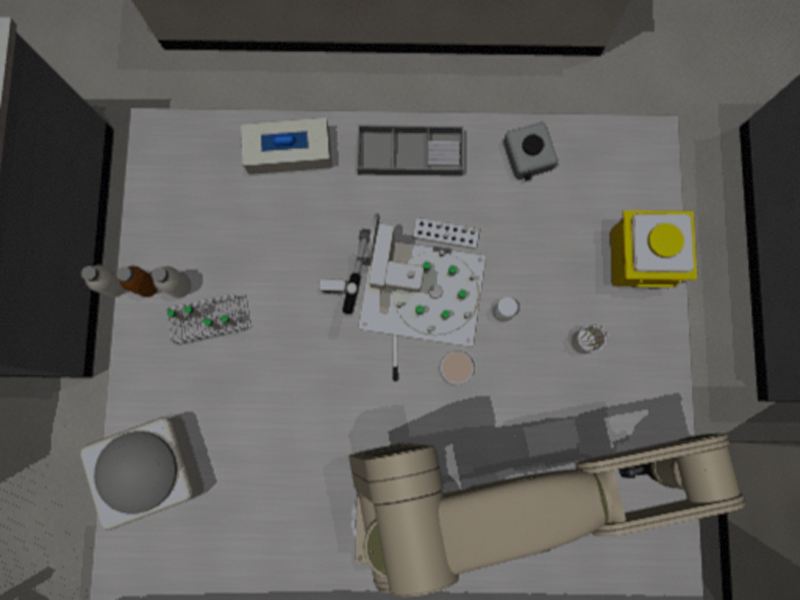

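View pics/wrist0.png

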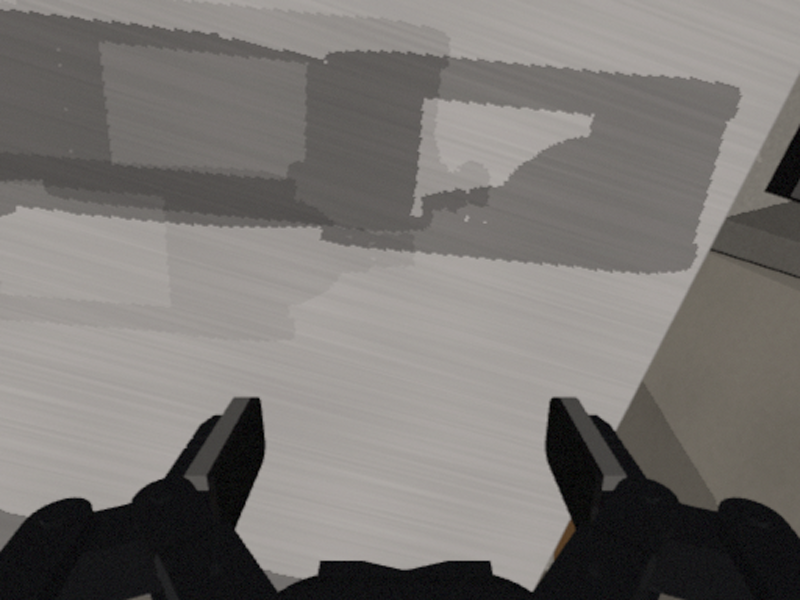

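Side view: the press is ahead of the arm, with the lever on its left (world +y) and the grip toward the robot. Zooming in on the press.

```bash
python3 - <<'E'
import cv2,pickle
s=pickle.load(open("pics/top0.pkl","rb"))["color"][:,:,::-1]
c=s[130:250,200:340]; cv2.imwrite("pics/topc.png",cv2.resize(c,(700,600),interpolation=cv2.INTER_CUBIC))
s=pickle.load(open("pics/side0.pkl","rb"))["color"][:,:,::-1]
c=s[150:285,190:350]; cv2.imwrite("pics/sidec.png",cv2.resize(c,(800,675)[:2],interpolation=cv2.INTER_CUBIC)[:600])
E
```

```text
(no output)
```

View pics/topc.png

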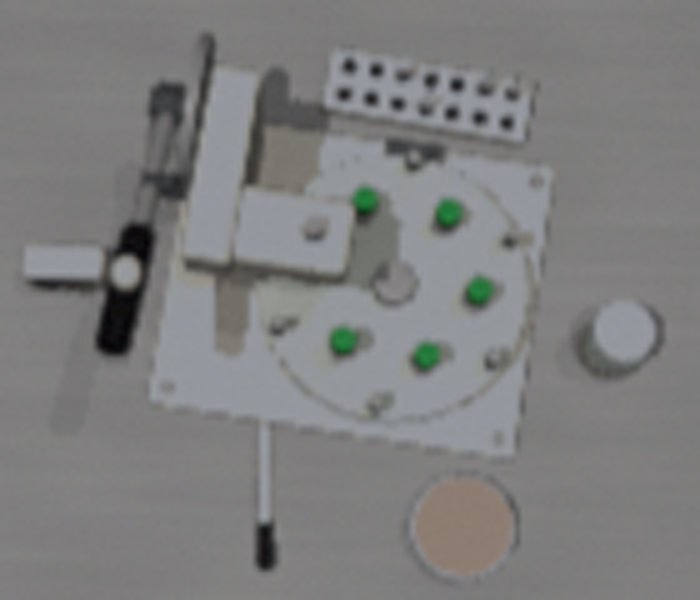

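View pics/sidec.png

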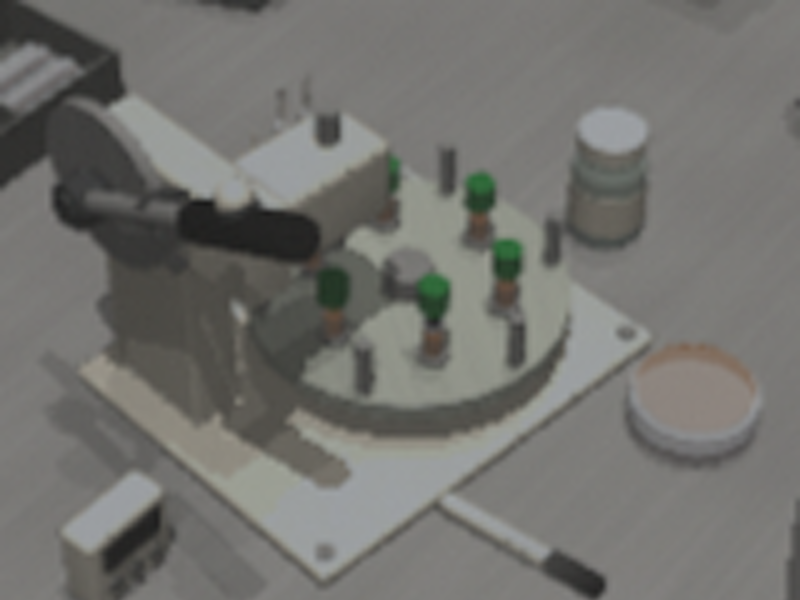

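```bash
cat > h.py <<'E'
import numpy as np,pickle,cv2
from scipy.optimize import least_squares
def proj(s,X):
    c=np.asarray(X)@s["R"].T+s["t"]; p=c@np.asarray(s["camera_matrix"]).T; return p[...,:2]/p[...,2:]
T=pickle.load(open("pics/top0.pkl","rb")); S=pickle.load(open("pics/side0.pkl","rb"))
def tc(a): return np.array(a)/5+[200,130]-0.4
def sc(a): return np.array(a)/5+[190,150]-0.4
E
cat > fit.py <<'E'
from h import *
# top: caps top face
capT={30:(366,201),-30:(448,213),-90:(480,291),-150:(427,355),150:(344,340)}
capzT=100
pinT={-60:None}
capS={-30:(480,192),-90:(507,258),-150:(433,297),150:(333,287)}
pinS={180:(364,368),-120:(516,342),-60:(553,242),0:(446,170)}
RA={150:1}
def model(p,ang,r,z):
    a=np.radians(ang)+p[2]; return [p[0]+r*np.cos(a),p[1]+r*np.sin(a),z]
def res(p,raised=None):
    o=[]
    for a,q in capT.items(): o.append(proj(T,model(p,a,70,100+(12 if a==raised else 0)))-tc(q))
    for a,q in capS.items(): o.append(proj(S,model(p,a,70,99+(12 if a==raised else 0)))-sc(q))
    for a,q in pinS.items(): o.append(proj(S,model(p,a,105,78))-sc(q))
    return np.array(o).ravel()
for ra in (None,150,-150,-90,-30):
    f=least_squares(res,[600,0,-.13],args=(ra,)); print(ra,f.x,f.cost)
f=least_squares(res,[600,0,-.13],args=(150,)); print(f.fun.reshape(-1,2).round(1))
E
python3 fit.py
```

```text
None [606.44720408 -91.65187601  -0.94675604] 549.6468060196942
150 [605.63585571 -90.68842593  -0.93738131] 553.099128576352
-150 [605.78249584 -90.90278805  -0.94712831] 550.5134876048973
-90 [605.87476849 -91.02582819  -0.95250785] 555.7282827581037
-30 [605.826841   -90.94701487  -0.94902901] 553.7030178294809
[[ 12.3  -0.2]
 [  5.8  10.9]
 [ -7.4  10.4]
 [-13.7  -0.7]
 [ -7.  -11.9]
 [ -5.3  -2. ]
 [ -0.7  -3.4]
 [  3.7   0.9]
 [  2.6  -0.2]
 [  6.5   0.5]
 [  3.6  -4.9]
 [ -4.2  -5.7]
 [ -8.   -1.5]]
```

```bash
sed -i 's/^capS=.*/capS={-90:(480,192),-150:(507,258),150:(433,297),90:(333,287)}/; s/^pinS=.*/pinS={120:(364,368),180:(516,342),-120:(553,242),-60:(446,170)}/' fit.py; python3 fit.py
```

```text
None [ 6.02975932e+02 -9.34474037e+01 -1.45198421e-01] 4.04351158831753
150 [ 6.02292133e+02 -9.26482851e+01 -1.43935964e-01] 1.3903717859550864
-150 [ 6.02362959e+02 -9.27919447e+01 -1.50658909e-01] 7.013247478199558
-90 [ 6.02357853e+02 -9.27812833e+01 -1.49123525e-01] 7.181411251645052
-30 [ 6.02783948e+02 -9.33485301e+01 -1.45594940e-01] 4.116505480935281
[[-0.3  0.2]
 [-0.   0.4]
 [-0.2  0.3]
 [-0.1  0.5]
 [-0.3  0.4]
 [-0.2  0.2]
 [-0.2  0.2]
 [-0.1 -0.3]
 [-0.2  0.2]
 [-0.3 -0.4]
 [ 0.  -0.5]
 [-0.1 -0.9]
 [ 0.3 -0.6]]
```

```bash
cat > fit2.py <<'E'
from h import *
hub=np.array([602.3,-92.6])
def lev(yaw,q,u,w,hub=hub):  # point on lever: u along -x, w along lever z
    # level: grip 0.5-q above level
    e=0.5-q
    x=90-u*np.cos(e)+w*np.sin(e)*1; z=200+u*np.sin(e)+w*np.cos(e)
    c,s=np.cos(yaw),np.sin(yaw); y=200
    return np.array([hub[0]+c*x-s*y,hub[1]+s*x+c*y,z])
if __name__=="__main__":
    # grip ends: side tip ~ (318,238) ; 
    def res(p):
        return np.r_[proj(T,lev(p[0],p[1],185,20))-tc((125,271)),proj(S,lev(p[0],p[1],185,20))-sc((234,192))]
    f=least_squares(res,[-.144,.03]);print(f.x,f.fun)
    for yaw in(-.144,f.x[0]):
      for q in (0,.03,.06): print(yaw,q,lev(yaw,q,185,20),proj(T,lev(yaw,q,185,20)),tc((125,271)),proj(S,lev(yaw,q,185,20)),sc((234,192)))
    # base corners
    for z in (10,):
      for x,y in [(-130,0),(130,0)]: pass
E
python3 fit2.py
```

```text
[-0.13569775  0.00919979] [ 0.28745587  0.40132716 -0.36094123 -0.06690502]
-0.144 0 [568.88592335 114.33683146 306.24537588] [224.83635818 183.4135938 ] [224.6 183.8] [235.25968619 187.19484088] [236.4 188. ]
-0.144 0.03 [565.80005201 114.78429408 301.61532856] [224.78608407 184.46943226] [224.6 183.8] [236.06509273 188.96545323] [236.4 188. ]
-0.144 0.06 [562.85301237 115.21162559 296.8938343 ] [224.74430847 185.48771602] [224.6 183.8] [236.83785402 190.7323532 ] [236.4 188. ]
-0.13569775000610726 0 [567.16905334 114.05229086 306.24537588] [224.90166744 183.87356275] [224.6 183.8] [235.78651941 187.39095103] [236.4 188. ]
-0.13569775000610726 0.03 [564.07957345 114.47411868 301.61532856] [224.85815286 184.92950651] [224.6 183.8] [236.59874265 189.1580377 ] [236.4 188. ]
-0.13569775000610726 0.06 [561.1290876  114.87696869 296.8938343 ] [224.82278869 185.94781057] [224.6 183.8] [237.37789659 190.92155053] [236.4 188. ]
```

```bash
cat > pl.py <<'E'
import numpy as np,json
from scipy.spatial.transform import Rotation as Ro
from h import *
H=np.array([602.3,-92.6]); Y=-0.141
def P(x,y,z):
    c,s=np.cos(Y),np.sin(Y); return np.array([H[0]+c*x-s*y,H[1]+s*x+c*y,z])
def down(yaw): return Ro.from_euler('xyz',[180,0,yaw],degrees=True)
def rows(p0,R0,tg,dp=1e-3,da=1):
    out=[]
    for p,R in tg:
        d=R0.inv().apply(np.array(p)-p0)/1000; w=(R0.inv()*R).as_rotvec(degrees=True)
        out.append([round(round(v/dp)*dp,4) for v in d]+[round(round(v/da)*da,2) for v in w])
    return out
def after(p0,R0,row):
    return p0+R0.apply(np.array(row[:3])*1000), R0*Ro.from_rotvec(row[3:],degrees=True)
def save(p,R): json.dump([list(p),list(R.as_quat())],open("cmd.json","w"))
def load():
    a=json.load(open("cmd.json")); return np.array(a[0]),Ro.from_quat(a[1])
def finger(pinang,off):  # press degrees of pin; off mm trailing (ccw)
    a=np.radians(pinang); q=np.array([105*np.cos(a),105*np.sin(a)])+off*np.array([-np.sin(a),np.cos(a)])
    return q, pinang-90+np.degrees(Y)   # push dir world deg
E
python3 - <<'E'
from pl import *
from bench import r
print(r.tip_extent)
p0=np.array([173.775,-574.289,239.292]);R0=down(16.83);save(p0,R0)
q,y=finger(-120,26); y+=360
print(q,P(*q,74),y)
print(rows(p0,R0,[(P(*q,240),down(y))]))
E
```

```text
8.0
[ -29.9833395 -103.9326674] [ 558.00821978 -191.28757878   74.        ] 141.9212950886554
[[0.479, -0.255, -0.001, 0, 0, -125]]
```

>>> move_arm:
  rows:
    - [[0.24,-0.13,0,0,0,-60],[0.24,-0.13,0,0,0,-60],[0.24,-0.13,0,0,0,-60],[0.24,-0.13,0,0,0,-60],[0.24,-0.13,0,0,0,-60],[0.24,-0.13,0,0,0,-60],[0.24,-0.13,0,0,0,-60],[0.479,-0.255,0,0,0,-125],[0.479,-0.255,0,0,0,-125],[0.479,-0.255,0,0,0,-125],[0.479,-0.255,0,0,0,-125],[0.479,-0.255,0,0,0,-125],[0.479,-0.255,0,0,0,-125],[0.479,-0.255,0,0,0,-125],[0.479,-0.255,0,0,0,-125],[0.479,-0.255,0,0,0,-125],[0.479,-0.255,0,0,0,-125],[0.479,-0.255,0,0,0,-125]]
  grip: 0

```text
time: 1.95
tool_pos: [558.2, -191.7, 239.2]
tcp_rot: [-180.0, -0.0, 141.7]
ft_force: [-0.0, -0.2, 0.9]
finger_gap: -0.1
```

```bash
python3 - <<'E'
from pl import *
from bench import viewer
p,R=load(); p,R=after(p,R,[0.479, -0.255, 0, 0, 0, -125]); save(p,R); print(p,R.as_euler('xyz',degrees=True))
o=[]
for n in ["top","wrist","side"]:
    s=viewer.snapshot(n); pickle.dump(s,open(f"pics/{n}1.pkl","wb"))
    im=s["color"][:,:,::-1].copy()
    q,_=finger(-120,0);
    for a in (-120,180,-60):
        q,_=finger(a,0); u=proj(s,P(*q,100)); cv2.circle(im,tuple(int(round(v)) for v in u),2,(0,0,255),1)
    u=proj(s,P(*finger(-120,26)[0],66)); cv2.circle(im,tuple(int(round(v)) for v in u),2,(255,0,0),1)
    o.append(im)
cv2.imwrite("pics/w1.png",cv2.resize(o[1],(800,600)))
cv2.imwrite("pics/s1.png",cv2.resize(o[2][130:290,180:390],(800,600)))
q,y=finger(-120,26)
print(rows(p,R,[(P(*q,74),down(142))]))
E
```

```text
[ 558.42756899 -191.52484132  239.292     ] [1.80000000e+02 1.27222187e-14 1.41830000e+02]
[[0.0, 0.0, 0.165, 0, 0, 0]]
```

View pics/w1.png

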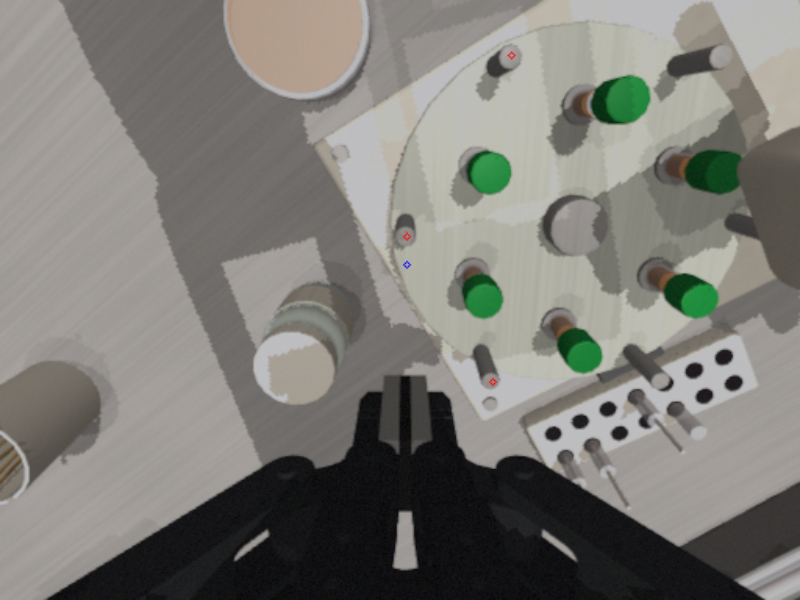

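View pics/s1.png

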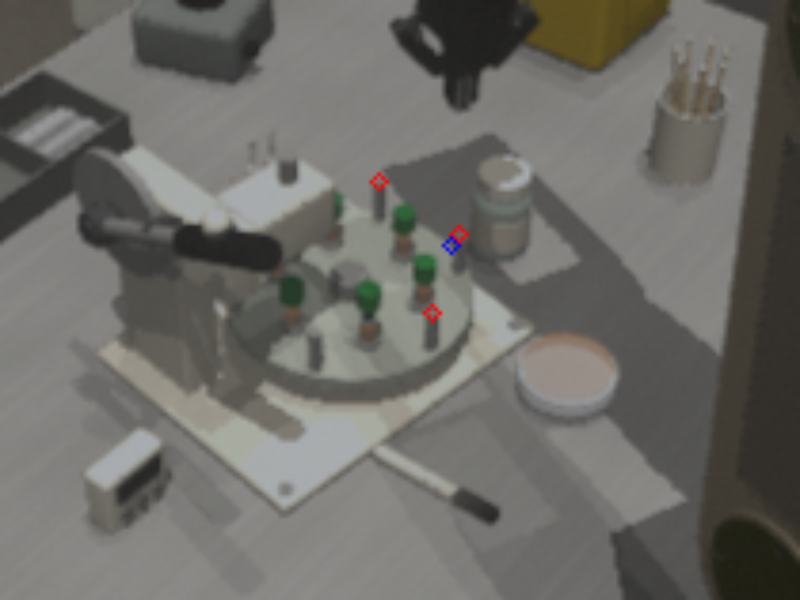

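Wrist view: the predicted pin tops (red) lie on the pins, and the entry spot (blue, 407,264) is clear beside the pin. Descending there, slightly outward and with the tip at about z 74.

>>> move_arm:
  rows:
    - [[0,-0.005,0.04,0,0,0],[0,-0.005,0.08,0,0,0],[0,-0.005,0.11,0,0,0],[0,-0.005,0.13,0,0,0],[0,-0.005,0.145,0,0,0],[0,-0.005,0.157,0,0,0],[0,-0.005,0.157,0,0,0],[0,-0.005,0.157,0,0,0]]

```text
time: 2.9
tool_pos: [555.8, -195.7, 83.1]
tcp_rot: [180.0, 0.1, 141.8]
ft_force: [0.8, 0.4, 0.0]
finger_gap: 0.1
```

```bash
cat > arc.py <<'E'
from pl import *
import sys
from bench import sensors
# radial 110, off; pin angles
def tgt(ang,off,rad=5,z=82):
    q,y=finger(ang,off); a=np.radians(ang); q=q+rad*np.array([np.cos(a),np.sin(a)])
    return (P(*q,z),down(y+360))
E
python3 - <<'E'
from arc import *
print(sensors.sense()["tool_pos"],sensors.sense()["ft_force"])
p,R=load(); p,R=after(p,R,[0,-.005,.157,0,0,0]); save(p,R)
tg=[tgt(-120,21),tgt(-120,18)]+[tgt(-120-2*k,17) for k in range(1,16)]
for w in rows(p,R,tg,dp=5e-4): print(w,end=", ")
E
```

```text
[ 555.8227158  -195.66595488   83.09810918] [0.82166401 0.44467276 0.00487975]
[0.0055, 0.0, 0.0005, 0, 0, 0], [0.0085, 0.0, 0.0005, 0, 0, 0], [0.0135, -0.0005, 0.0005, 0, 0, 2], [0.017, -0.001, 0.0005, 0, 0, 4], [0.021, -0.0015, 0.0005, 0, 0, 6], [0.025, -0.0015, 0.0005, 0, 0, 8], [0.029, -0.0015, 0.0005, 0, 0, 10], [0.0325, -0.0015, 0.0005, 0, 0, 12], [0.0365, -0.001, 0.0005, 0, 0, 14], [0.0405, -0.0005, 0.0005, 0, 0, 16], [0.0445, 0.0, 0.0005, 0, 0, 18], [0.048, 0.0005, 0.0005, 0, 0, 20], [0.052, 0.0015, 0.0005, 0, 0, 22], [0.0555, 0.0025, 0.0005, 0, 0, 24], [0.0595, 0.0035, 0.0005, 0, 0, 26], [0.063, 0.0045, 0.0005, 0, 0, 28], [0.067, 0.006, 0.0005, 0, 0, 30],
```

>>> move_arm:
  rows:
    - [[0.0055,0,0,0,0,0],[0.0085,0,0,0,0,0],[0.0135,-0.0005,0,0,0,2],[0.017,-0.001,0,0,0,4],[0.021,-0.0015,0,0,0,6],[0.025,-0.0015,0,0,0,8],[0.029,-0.0015,0,0,0,10],[0.0325,-0.0015,0,0,0,12],[0.0365,-0.001,0,0,0,14],[0.0405,-0.0005,0,0,0,16],[0.0445,0,0,0,0,18],[0.048,0.0005,0,0,0,20],[0.052,0.0015,0,0,0,22],[0.0555,0.0025,0,0,0,24],[0.0595,0.0035,0,0,0,26],[0.063,0.0045,0,0,0,28],[0.067,0.006,0,0,0,30]]

```text
time: 4.6
tool_pos: [507.0, -149.5, 83.5]
tcp_rot: [179.9, 0.1, 111.8]
ft_force: [0.2, -1.0, -0.2]
finger_gap: 0.2
```

```bash
python3 - <<'E'
from arc import *
from bench import viewer
print(sensors.sense()["tool_pos"],sensors.sense()["ft_force"])
p,R=load(); p,R=after(p,R,[0.067,.006,0,0,0,30]); save(p,R)
tg=[tgt(-150-2*k,17) for k in range(1,16)]
for w in rows(p,R,tg,dp=5e-4): print(w,end=", ")
s=viewer.snapshot("wrist"); cv2.imwrite("pics/w2.png",cv2.resize(s["color"][:,:,::-1],(800,600)))
E
```

```text
[ 506.97427879 -149.46013603   83.46178204] [ 0.19822064 -0.95916149 -0.23288688]
[0.0035, -0.0005, 0.0005, 0, 0, 2], [0.0075, -0.001, 0.0005, 0, 0, 4], [0.0115, -0.001, 0.0005, 0, 0, 6], [0.0155, -0.001, 0.0005, 0, 0, 8], [0.019, -0.001, 0.0005, 0, 0, 10], [0.023, -0.001, 0.0005, 0, 0, 12], [0.027, -0.0005, 0.0005, 0, 0, 14], [0.031, -0.0005, 0.0005, 0, 0, 16], [0.0345, 0.0, 0.0005, 0, 0, 18], [0.0385, 0.001, 0.0005, 0, 0, 20], [0.0425, 0.0015, 0.0005, 0, 0, 22], [0.046, 0.0025, 0.0005, 0, 0, 24], [0.05, 0.004, 0.0005, 0, 0, 26], [0.0535, 0.005, 0.0005, 0, 0, 28], [0.057, 0.0065, 0.0005, 0, 0, 30],
```

View pics/w2.png

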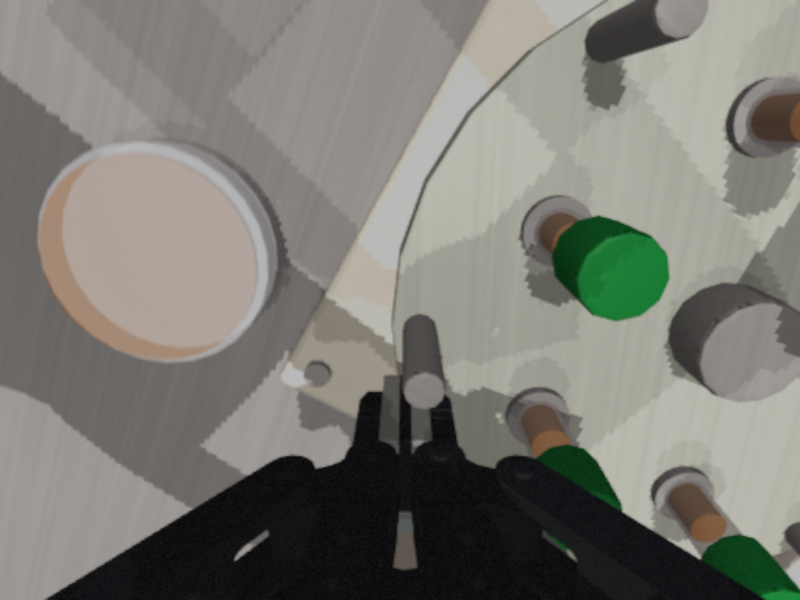

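Wrist view: the pin (about 425,390) is against the finger, the caps are clear, and the carousel is half-way round. Continuing.

>>> move_arm:
  rows:
    - [[0.0035,-0.0005,0,0,0,2],[0.0075,-0.001,0,0,0,4],[0.0115,-0.001,0,0,0,6],[0.0155,-0.001,0,0,0,8],[0.019,-0.001,0,0,0,10],[0.023,-0.001,0,0,0,12],[0.027,-0.0005,0,0,0,14],[0.031,-0.0005,0,0,0,16],[0.0345,0,0,0,0,18],[0.0385,0.001,0,0,0,20],[0.0425,0.0015,0,0,0,22],[0.046,0.0025,0,0,0,24],[0.05,0.004,0,0,0,26],[0.0535,0.005,0,0,0,28],[0.057,0.0065,0,0,0,30],[0.057,0.0065,0,0,0,30],[0.057,0.0065,0,0,0,30]]

```text
time: 6.35
tool_pos: [491.4, -94.1, 82.7]
tcp_rot: [180.0, 0.0, 81.9]
ft_force: [0.1, -0.5, 0.7]
finger_gap: 0.2
```

```bash
python3 - <<'E'
from arc import *
from bench import viewer
print(sensors.sense()["tool_pos"],sensors.sense()["ft_force"])
p,R=load(); p,R=after(p,R,[0.057,.0065,0,0,0,30]); save(p,R); print(p)
for n in("wrist","side"):
    s=viewer.snapshot(n);im=s["color"][:,:,::-1].copy()
    for a in (180,120,-120,-60):
        u=proj(s,P(*finger(a,0)[0],100));cv2.circle(im,tuple(int(round(v)) for v in u),2,(0,0,255),1)
    if n=="side": im=im[130:290,180:390]
    cv2.imwrite(f"pics/{n}3.png",cv2.resize(im,(800,600)))
E
```

```text
[491.36747449 -94.05149747  82.73287194] [ 0.10994402 -0.47801734  0.72732009]
[491.20968538 -94.00322071  82.292     ]
```

View pics/wrist3.png

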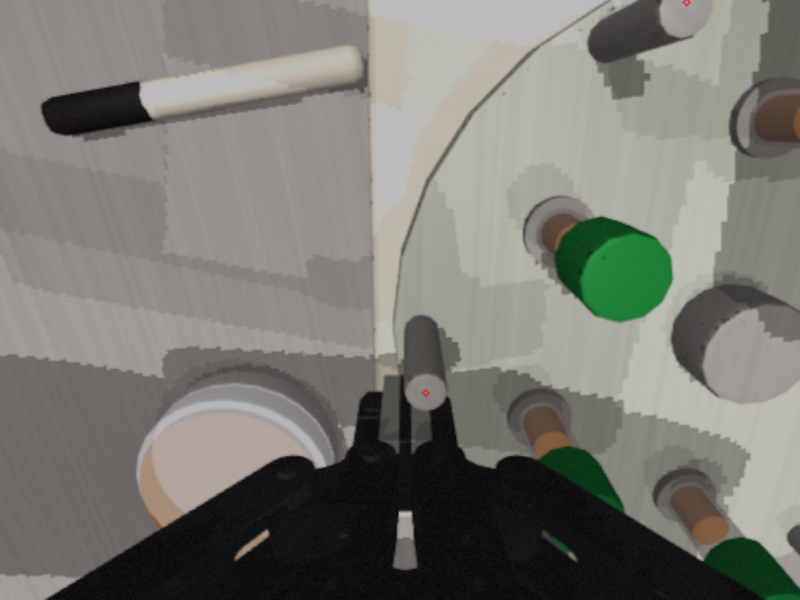

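View pics/side3.png

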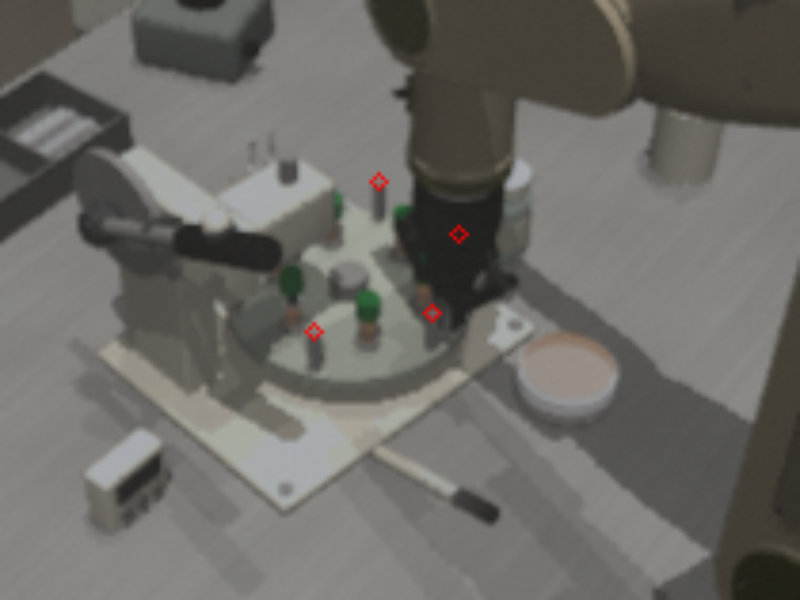

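Wrist view: the pin top sits on the prediction (425,393) for the next detent, with only about 0.5 N on the finger. Backing off and lifting.

```bash
cat > lv.py <<'E'
from pl import *
def lt(q,w,u=185,dy=0):
    e=0.5-q; x=90-u*np.cos(e)+w*np.sin(e); z=200+u*np.sin(e)+w*np.cos(e)
    c,s=np.cos(Y),np.sin(Y)
    zl=np.array([np.sin(e)*c,np.sin(e)*s,np.cos(e)]); yl=np.array([-s,c,0])
    X=yl; Z=-zl; Yv=np.cross(Z,X)
    return P(x,200+dy,z),Ro.from_matrix(np.c_[X,Yv,Z])
E
python3 - <<'E'
from lv import *
p,R=load()
for tr in (rows(p,R,[(p+[0,-6,0],R),(np.array([p[0],p[1]-6,420]),R),(lt(.01,110)[0],lt(.01,110)[1])])): print(tr)
print(lt(.01,110)[0],lt(.01,40)[0],lt(.01,40)[1].as_euler('xyz',degrees=True))
E
```

```text
[-0.006, 0.001, 0.0, 0, 0, 0]
[-0.006, 0.001, -0.338, 0, 0, 0]
[0.217, 0.088, -0.302, 28, 0, 0]
[609.15691804 108.43141919 384.12240376] [576.54004164 113.06112054 322.35910366] [-1.51925068e+02  1.27222187e-14  8.19212951e+01]
```

>>> move_arm:
  rows:
    - [[-0.003,0,0,0,0,0],[-0.006,0.001,0,0,0,0],[-0.006,0.001,-0.02,0,0,0],[-0.006,0.001,-0.06,0,0,0],[-0.006,0.001,-0.1,0,0,0],[-0.006,0.001,-0.15,0,0,0],[-0.006,0.001,-0.19,0,0,0],[-0.006,0.001,-0.24,0,0,0],[-0.006,0.001,-0.29,0,0,0],[-0.006,0.001,-0.338,0,0,0],[-0.006,0.001,-0.338,0,0,0],[-0.006,0.001,-0.338,0,0,0]]

```text
time: 7.65
tool_pos: [491.9, -100.5, 421.9]
tcp_rot: [179.8, 0.0, 81.8]
ft_force: [0.6, -0.4, -1.3]
finger_gap: -0.0
```

```bash
python3 - <<'E'
from arc import *
from lv import *
from bench import viewer
print(sensors.sense()["tool_pos"],sensors.sense()["ft_force"])
p,R=load(); p,R=after(p,R,[-.006,.001,-.338,0,0,0]); save(p,R); print(p)
print(rows(p,R,[lt(.01,110)]))
for n in("wrist","side"):
    s=viewer.snapshot(n);im=s["color"][:,:,::-1].copy()
    for a in (180,120,-120,-60):
        u=proj(s,P(*finger(a,0)[0],100));cv2.circle(im,tuple(int(round(v)) for v in u),2,(0,0,255),1)
    u=proj(s,P(0,70,122));cv2.circle(im,tuple(int(round(v)) for v in u),2,(255,0,0),1)
    u=proj(s,lt(.01,20)[0]);cv2.circle(im,tuple(int(round(v)) for v in u),2,(0,0,255),1)
    if n=="side": im=im[130:290,180:390]
    cv2.imwrite(f"pics/{n}4.png",cv2.resize(im,(800,600)))
E
```

```text
[ 491.89970171 -100.53188011  421.90862232] [ 0.56345163 -0.37483181 -1.34294681]
[ 491.34687214 -100.08443603  420.292     ]
[[0.223, 0.087, 0.036, 28, 0, 0]]
```

View pics/wrist4.png

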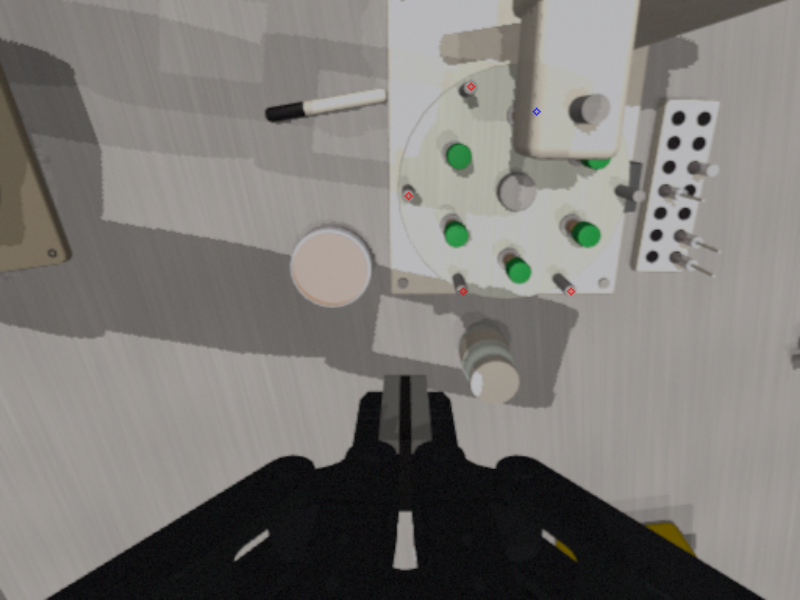

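View pics/side4.png

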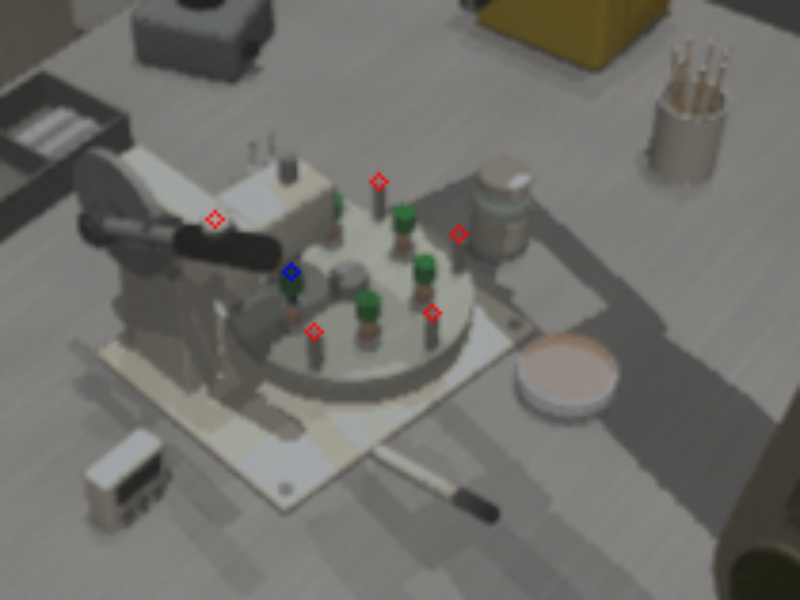

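Both views: all pins lie on the predicted detent marks, and the cap with the dark neck is now under the ram (side 290,285). The bystanders have not moved. Next, the approach above the button.

>>> move_arm:
  rows:
    - [[0.04,0.016,0,5,0,0],[0.08,0.032,0.005,10,0,0],[0.12,0.048,0.01,15,0,0],[0.16,0.064,0.02,20,0,0],[0.2,0.08,0.03,25,0,0],[0.223,0.087,0.036,28,0,0],[0.223,0.087,0.036,28,0,0],[0.223,0.087,0.036,28,0,0],[0.223,0.087,0.036,28,0,0]]

```text
time: 8.65
tool_pos: [608.8, 107.5, 385.1]
tcp_rot: [-152.1, 0.0, 81.8]
ft_force: [0.6, -0.1, 0.7]
finger_gap: 0.1
```

```bash
python3 - <<'E'
from arc import *
from lv import *
from bench import viewer
st=sensors.sense();print(st["tool_pos"],st["tcp_rot"],st["joint_pos"],st["ft_force"])
p,R=load(); p,R=after(p,R,[.223,.087,.036,28,0,0]); save(p,R); print(p,R.as_euler('xyz',degrees=True))
print(rows(p,R,[lt(.01,45)]))
for n in("wrist","side","top"):
    s=viewer.snapshot(n);im=s["color"][:,:,::-1].copy()
    u=proj(s,lt(.01,20)[0]);cv2.circle(im,tuple(int(round(v)) for v in u),2,(0,0,255),1)
    if n=="side": im=im[130:250,180:340]
    if n=="top": im=im[130:250,180:340]
    cv2.imwrite(f"pics/{n}5.png",cv2.resize(im,(800,600)))
E
```

```text
[608.81703459 107.51480086 385.05480303] [-1.52072947e+02  5.04944664e-03  8.17891875e+01] [  2.39872996  38.11876531  36.03813567   6.78325771 133.16317848
  14.05158532] [ 0.60213498 -0.08798379  0.6824202 ]
[609.1545687  108.28865876 384.292     ] [-1.52000000e+02  1.27222187e-14  8.18300000e+01]
[[0.0, 0.0, 0.065, 0, 0, 0]]
```

View pics/wrist5.png

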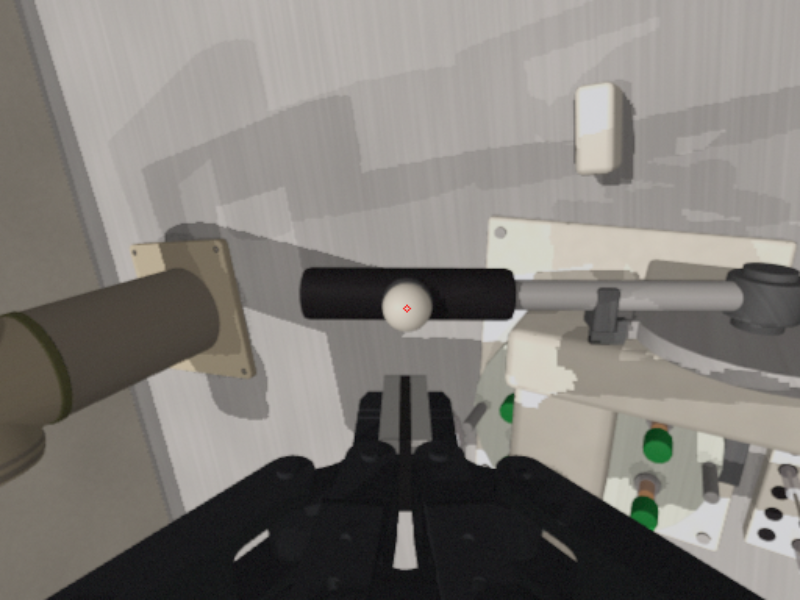

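View pics/side5.png

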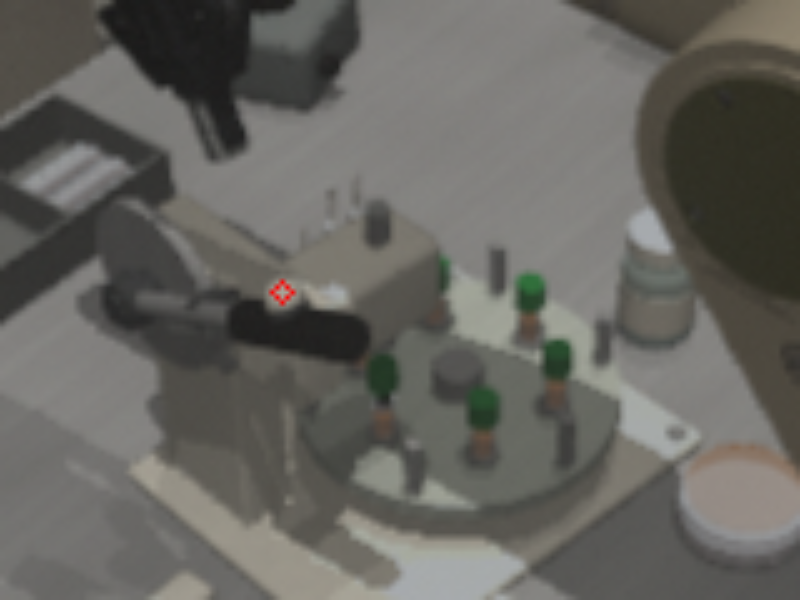

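Wrist view: the dome (407,305) is within about 1 mm of the predicted mark. Approaching, then pressing the button in.

>>> move_arm:
  rows:
    - [[0,0,0.03,0,0,0],[0,0,0.05,0,0,0],[0,0,0.06,0,0,0],[0,0,0.065,0,0,0],[0,0,0.068,0,0,0],[0,0,0.071,0,0,0],[0,0,0.074,0,0,0],[0,0,0.076,0,0,0],[0,0,0.076,0,0,0],[0,0,0.076,0,0,0]]

```text
time: 9.8
tool_pos: [574.1, 113.3, 317.8]
tcp_rot: [-152.1, -0.0, 81.8]
ft_force: [2.6, -0.2, 4.3]
finger_gap: -0.1
```

```bash
python3 - <<'E'
from arc import *
from lv import *
from bench import viewer
st=sensors.sense();print(st["tool_pos"],st["ft_force"])
p,R=load(); p,R=after(p,R,[0,0,.076,0,0,0]); save(p,R); print(p,"along z",R.inv().apply(st["tool_pos"]-p),R.inv().apply(st["ft_force"]))
for n in("wrist",):
    s=viewer.snapshot(n);im=s["color"][:,:,::-1].copy()
    cv2.imwrite(f"pics/{n}6.png",cv2.resize(im,(800,600)))
E
```

```text
[574.1095375  113.28661286 317.7727538 ] [ 2.60278529 -0.24408055  4.25356346]
[573.83685262 113.3591445  317.18798294] along z [-0.03304407 -0.02710943 -0.64787962] [ 0.12828024  0.30849807 -4.98148992]
```

View pics/wrist6.png

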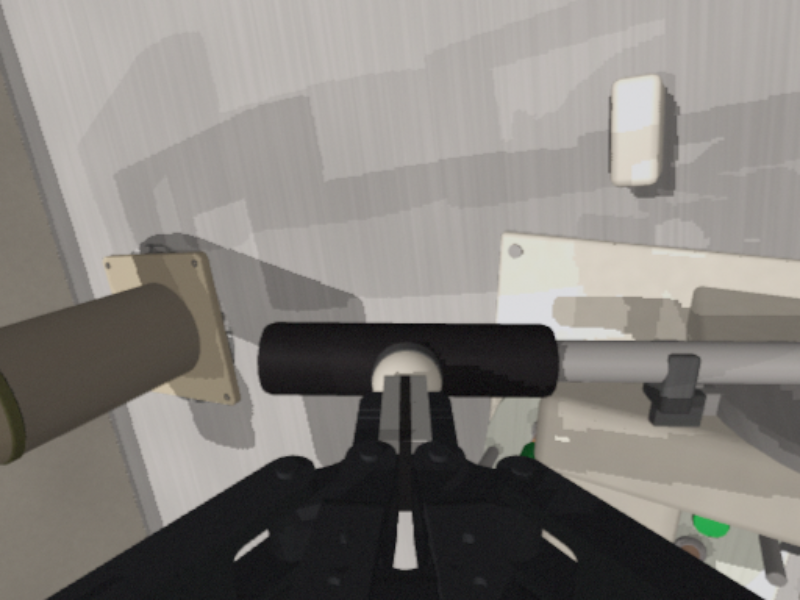

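Force is 5 N along the tool with the tip centred on the dome, so the button is about half in. Pressing fully, then starting the swing.

```bash
python3 - <<'E'
from arc import *
from lv import *
p,R=load()
for w in rows(p,R,[lt(.015,30.5)]+[lt(.015+.02*k,30.5) for k in range(1,17)],dp=5e-4,da=.5): print(w,end=", ")
E
```

```text
[0.0, 0.0, 0.0045, 0.0, 0.0, 0.0], [0.0, -0.001, 0.0085, -1.5, 0.0, 0.0], [0.0, -0.001, 0.012, -2.5, 0.0, 0.0], [0.0, -0.0015, 0.0155, -3.5, 0.0, 0.0], [0.0, -0.002, 0.0195, -5.0, 0.0, 0.0], [0.0, -0.002, 0.023, -6.0, 0.0, 0.0], [0.0, -0.0025, 0.027, -7.0, 0.0, 0.0], [0.0, -0.0025, 0.0305, -8.0, 0.0, 0.0], [0.0, -0.0025, 0.0345, -9.5, 0.0, 0.0], [0.0, -0.0025, 0.038, -10.5, 0.0, 0.0], [0.0, -0.0025, 0.042, -11.5, 0.0, 0.0], [0.0, -0.002, 0.0455, -13.0, 0.0, 0.0], [0.0, -0.002, 0.0495, -14.0, 0.0, 0.0], [0.0, -0.0015, 0.053, -15.0, 0.0, 0.0], [0.0, -0.001, 0.057, -16.5, 0.0, 0.0], [0.0, -0.0005, 0.0605, -17.5, 0.0, 0.0], [0.0, 0.0, 0.0645, -18.5, 0.0, 0.0],
```

>>> move_arm:
  rows:
    - [[0,0,0.002,0,0,0],[0,0,0.004,0,0,0],[0,0,0.0045,0,0,0],[0,0,0.0045,0,0,0]]

```text
time: 10.25
tool_pos: [571.7, 113.6, 313.1]
tcp_rot: [-152.0, 0.0, 81.8]
ft_force: [3.0, -1.9, 4.5]
finger_gap: 0.1
```

>>> move_arm:
  rows:
    - [[0,0,0.002,0,0,0],[0,0,0.004,-1,0,0],[0,0,0.004,-1,0,0]]

```text
time: 10.55
tool_pos: [569.7, 114.0, 310.1]
tcp_rot: [-153.1, 0.0, 81.8]
ft_force: [2.5, -1.6, 5.3]
finger_gap: -0.2
```

```bash
python3 - <<'E'
from arc import *
from lv import *
from bench import viewer
p,R=load(); p,R=after(p,R,[0,0,.0045,0,0,0]);p,R=after(p,R,[0,0,.004,-1,0,0]); save(p,R)
st=sensors.sense();print(st["tool_pos"],p,"along z",R.inv().apply(st["tool_pos"]-p),R.inv().apply(st["ft_force"]))
s=viewer.snapshot("side");im=s["color"][:,:,::-1].copy()[130:250,180:340]
cv2.imwrite(f"pics/side7.png",cv2.resize(im,(800,600)))
for w in rows(p,R,[lt(.035+.02*k,30.5) for k in range(1,17)],dp=5e-4,da=.5): print(w,end=", ")
E
```

```text
[569.740046   113.95719449 310.05941147] [569.8868449 113.9262383 309.6829284] along z [ 0.00978031 -0.30431073 -0.26748276] [-1.23372199 -0.03133099 -5.90828622]
[0.0, -0.0015, 0.0035, -1.5, 0.0, 0.0], [0.0, -0.002, 0.007, -2.5, 0.0, 0.0], [0.0, -0.002, 0.011, -4.0, 0.0, 0.0], [0.0, -0.0025, 0.0145, -5.0, 0.0, 0.0], [0.0, -0.003, 0.0185, -6.0, 0.0, 0.0], [0.0, -0.003, 0.022, -7.0, 0.0, 0.0], [0.0, -0.003, 0.026, -8.5, 0.0, 0.0], [0.0, -0.003, 0.0295, -9.5, 0.0, 0.0], [0.0, -0.003, 0.0335, -10.5, 0.0, 0.0], [0.0, -0.003, 0.037, -12.0, 0.0, 0.0], [0.0, -0.0025, 0.041, -13.0, 0.0, 0.0], [0.0, -0.0025, 0.0445, -14.0, 0.0, 0.0], [0.0, -0.002, 0.0485, -15.5, 0.0, 0.0], [0.0, -0.0015, 0.052, -16.5, 0.0, 0.0], [0.0, -0.001, 0.056, -17.5, 0.0, 0.0], [0.0, -0.0005, 0.0595, -18.5, 0.0, 0.0],
```

View pics/side7.png

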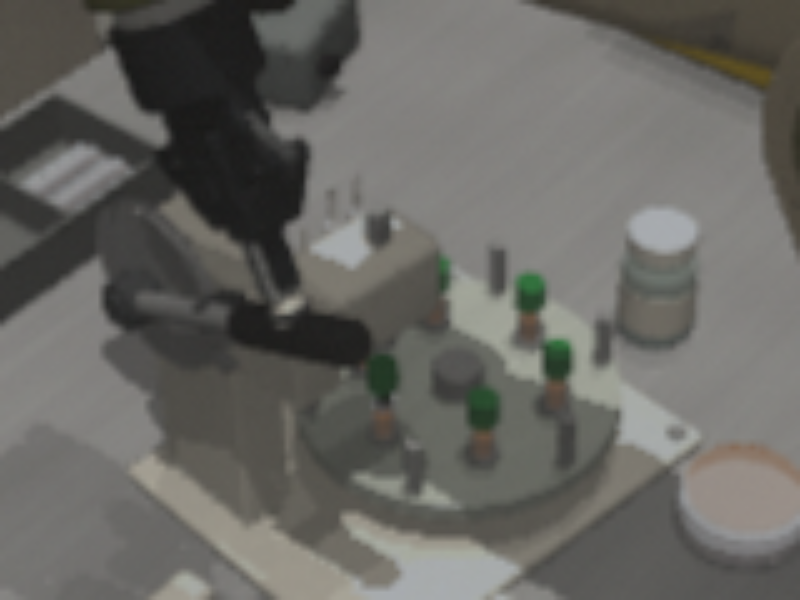

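>>> move_arm:
  rows:
    - [[0,-0.0005,0.002,-0.5,0,0],[0,-0.001,0.0035,-1.5,0,0],[0,-0.001,0.0035,-1.5,0,0]]

```text
time: 10.9
tool_pos: [567.6, 114.2, 307.4]
tcp_rot: [-154.6, -0.0, 81.8]
ft_force: [5.2, -2.2, 4.1]
finger_gap: 0.3
```

```bash
python3 - <<'E'
from arc import *
from lv import *
from bench import viewer
p,R=load(); p,R=after(p,R,[0,-.001,.0035,-1.5,0,0]); save(p,R)
st=sensors.sense();print(st["tool_pos"],p,"along z",R.inv().apply(st["tool_pos"]-p),R.inv().apply(st["ft_force"]))
for q in (.02,.03,.04,.05,.06): print(q,[round(float(v),1) for v in lt(q,32)[1].inv().apply(st["tool_pos"]-lt(q,32)[0])])
s=viewer.snapshot("wrist");im=s["color"][:,:,::-1].copy()
cv2.imwrite(f"pics/wrist8.png",cv2.resize(im,(800,600)))
E
```

```text
[567.63631558 114.24089801 307.42660191] [567.43204144 114.27866896 307.01839607] along z [-0.00835807  0.01161119 -0.45780116] [-1.48606564  3.16221904 -6.02371836]
0.02 [-0.1, -0.7, 7.5]
0.03 [-0.1, -0.4, 5.7]
0.04 [-0.1, -0.1, 3.8]
0.05 [-0.1, 0.2, 2.0]
0.06 [-0.1, 0.5, 0.1]
```

View pics/wrist8.png

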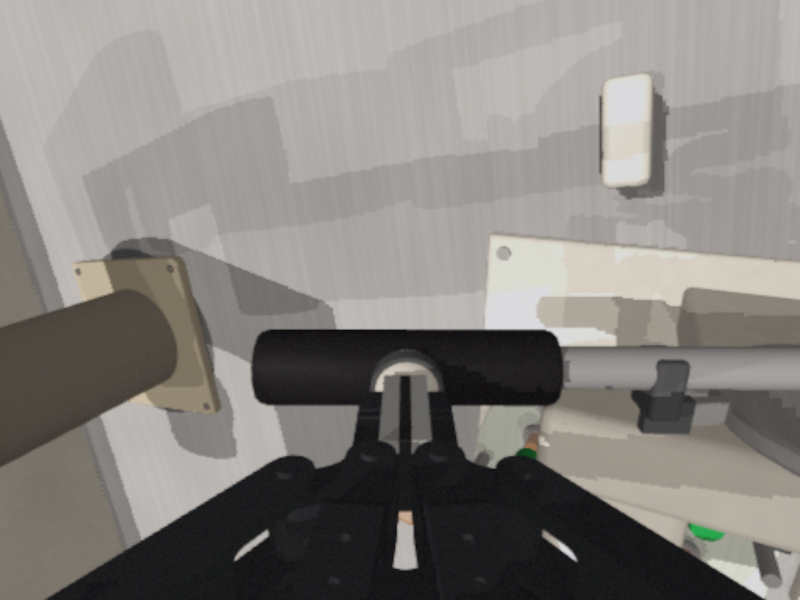

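```bash
cat > nx.py <<'E'
from arc import *
from lv import *
import sys
def go(last,qs,w):
    p,R=load()
    if last is not None: p,R=after(p,R,last); save(p,R)
    st=sensors.sense();print(st["time"],st["tool_pos"],"lag",R.inv().apply(st["tool_pos"]-p).round(2),"F",R.inv().apply(st["ft_force"]).round(1))
    best=min(np.arange(0,1.1,.002),key=lambda q:abs(lt(q,32)[1].inv().apply(st["tool_pos"]-lt(q,32)[0])[2])); print("q if full-in",best)
    print(", ".join(str(x) for x in rows(p,R,[lt(q,w) for q in qs],dp=5e-4,da=.5)))
E
python3 -c "
from nx import *
go(None,[.065+.02*k for k in range(1,9)],31)"
```

```text
10.95 [567.6277109  114.22766101 307.30857549] lag [-0.02  0.06 -0.35] F [-0.9  2.9 -5.6]
q if full-in 0.062
[0.0, -0.001, 0.005, -1.5, 0.0, 0.0], [0.0, -0.0015, 0.009, -3.0, 0.0, 0.0], [0.0, -0.002, 0.0125, -4.0, 0.0, 0.0], [0.0, -0.0025, 0.016, -5.0, 0.0, 0.0], [0.0, -0.0025, 0.02, -6.5, 0.0, 0.0], [0.0, -0.003, 0.0235, -7.5, 0.0, 0.0], [0.0, -0.003, 0.0275, -8.5, 0.0, 0.0], [0.0, -0.003, 0.031, -9.5, 0.0, 0.0]
```

>>> move_arm:
  rows:
    - [[0,-0.0005,0.0025,-1,0,0],[0,-0.001,0.005,-1.5,0,0],[0,-0.0015,0.007,-2,0,0],[0,-0.0015,0.009,-3,0,0],[0,-0.0015,0.009,-3,0,0]]

```text
time: 11.45
tool_pos: [562.6, 115.0, 299.8]
tcp_rot: [-157.6, -0.0, 81.8]
ft_force: [5.6, -1.0, 3.8]
finger_gap: -0.1
```

```bash
python3 -c "
from nx import *
go([0,-.0015,.009,-3,0,0],[.105+.02*k for k in range(1,20)],31)
from bench import viewer
s=viewer.snapshot('wrist');cv2.imwrite('pics/wrist9.png',cv2.resize(s['color'][:,:,::-1],(800,600)))"
```

```text
11.45 [562.58726633 114.95290184 299.81463995] lag [-0.02  0.21 -0.38] F [-0.2  3.8 -5.7]
q if full-in 0.11
[0.0, -0.0005, 0.0035, -1.0, 0.0, 0.0], [0.0, -0.001, 0.007, -2.0, 0.0, 0.0], [0.0, -0.0015, 0.011, -3.5, 0.0, 0.0], [0.0, -0.002, 0.0145, -4.5, 0.0, 0.0], [0.0, -0.0025, 0.0185, -5.5, 0.0, 0.0], [0.0, -0.0025, 0.022, -6.5, 0.0, 0.0], [0.0, -0.0025, 0.026, -8.0, 0.0, 0.0], [0.0, -0.0025, 0.0295, -9.0, 0.0, 0.0], [0.0, -0.0025, 0.0335, -10.0, 0.0, 0.0], [0.0, -0.0025, 0.037, -11.5, 0.0, 0.0], [0.0, -0.0025, 0.041, -12.5, 0.0, 0.0], [0.0, -0.0025, 0.0445, -13.5, 0.0, 0.0], [0.0, -0.002, 0.0485, -15.0, 0.0, 0.0], [0.0, -0.0015, 0.052, -16.0, 0.0, 0.0], [0.0, -0.001, 0.056, -17.0, 0.0, 0.0], [0.0, -0.0005, 0.0595, -18.0, 0.0, 0.0], [0.0, 0.0, 0.063, -19.5, 0.0, 0.0], [0.0, 0.0005, 0.067, -20.5, 0.0, 0.0], [0.0, 0.0015, 0.0705, -21.5, 0.0, 0.0]
```

View pics/wrist9.png

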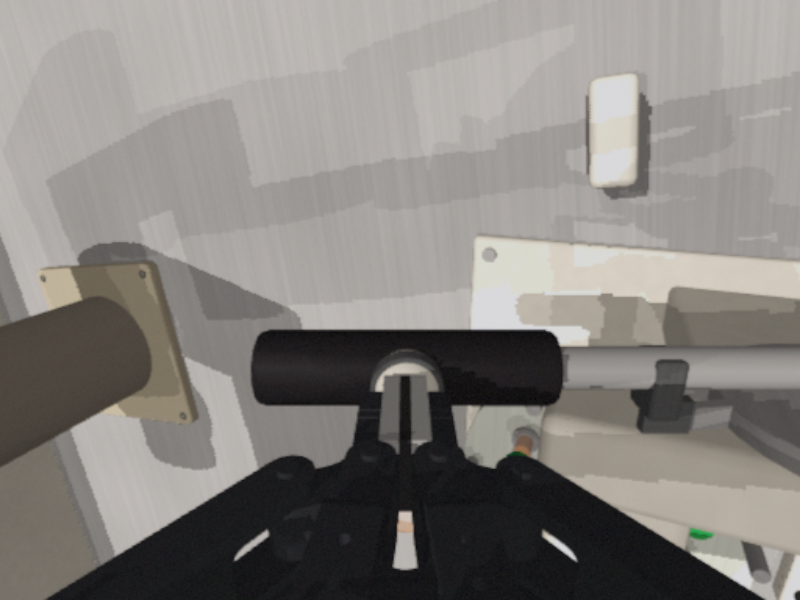

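The grip sits unchanged relative to the fingers while the tool moved 9 mm, so the lever has passed 0.07 and the pawl is free. Continuing.

>>> move_arm:
  rows:
    - [[0,-0.0005,0.0035,-1,0,0],[0,-0.001,0.007,-2,0,0],[0,-0.0015,0.011,-3.5,0,0],[0,-0.002,0.0145,-4.5,0,0],[0,-0.0025,0.0185,-5.5,0,0],[0,-0.0025,0.022,-6.5,0,0],[0,-0.0025,0.026,-8,0,0],[0,-0.0025,0.0295,-9,0,0],[0,-0.0025,0.0335,-10,0,0],[0,-0.0025,0.037,-11.5,0,0],[0,-0.0025,0.041,-12.5,0,0],[0,-0.0025,0.0445,-13.5,0,0],[0,-0.002,0.0485,-15,0,0],[0,-0.0015,0.052,-16,0,0],[0,-0.001,0.056,-17,0,0],[0,-0.0005,0.0595,-18,0,0],[0,0,0.063,-19.5,0,0],[0,0.0005,0.067,-20.5,0,0],[0,0.0015,0.0705,-21.5,0,0]]

```text
time: 13.4
tool_pos: [537.6, 118.6, 234.8]
tcp_rot: [-179.2, -0.0, 81.8]
ft_force: [2.3, -1.8, 8.4]
finger_gap: -0.1
```

```bash
python3 -c "
from nx import *
go([0,.0015,.0705,-21.5,0,0],[.485+.02*k for k in range(1,20)],31)
from bench import viewer
s=viewer.snapshot('wrist');cv2.imwrite('pics/wrist10.png',cv2.resize(s['color'][:,:,::-1],(800,600)))"
```

```text
13.4 [537.64268675 118.55860184 234.84695299] lag [ 0.    0.71 -1.03] F [-1.5  2.4 -8.4]
q if full-in 0.484
[0.0, -0.0005, 0.004, -1.5, 0.0, 0.0], [0.0, -0.001, 0.0075, -2.5, 0.0, 0.0], [0.0, -0.0015, 0.011, -3.5, 0.0, 0.0], [0.0, -0.002, 0.015, -4.5, 0.0, 0.0], [0.0, -0.002, 0.0185, -6.0, 0.0, 0.0], [0.0, -0.0025, 0.0225, -7.0, 0.0, 0.0], [0.0, -0.0025, 0.026, -8.0, 0.0, 0.0], [0.0, -0.0025, 0.03, -9.5, 0.0, 0.0], [0.0, -0.0025, 0.0335, -10.5, 0.0, 0.0], [0.0, -0.0025, 0.0375, -11.5, 0.0, 0.0], [0.0, -0.0025, 0.041, -12.5, 0.0, 0.0], [0.0, -0.002, 0.045, -14.0, 0.0, 0.0], [0.0, -0.0015, 0.0485, -15.0, 0.0, 0.0], [0.0, -0.0015, 0.0525, -16.0, 0.0, 0.0], [0.0, -0.001, 0.056, -17.5, 0.0, 0.0], [0.0, -0.0005, 0.06, -18.5, 0.0, 0.0], [0.0, 0.0005, 0.0635, -19.5, 0.0, 0.0], [0.0, 0.001, 0.067, -21.0, 0.0, 0.0], [0.0, 0.002, 0.071, -22.0, 0.0, 0.0]
```

View pics/wrist10.png

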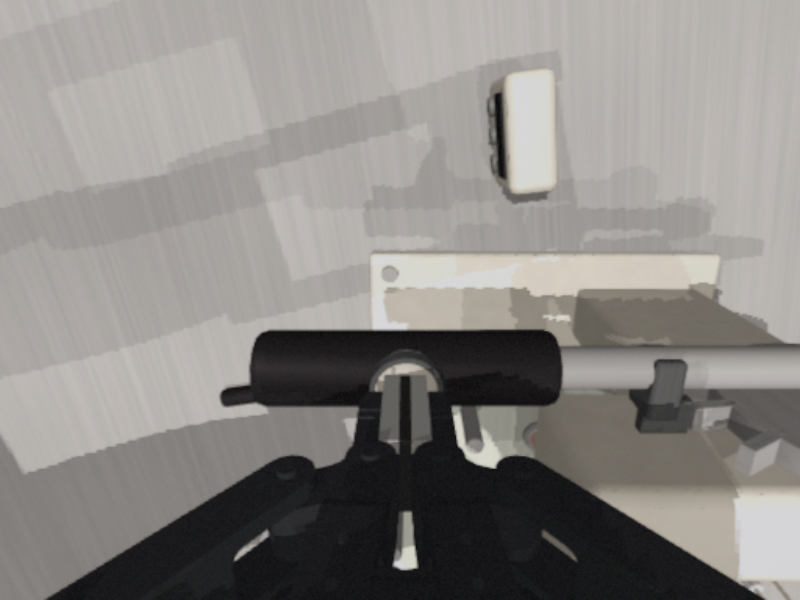

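The lever is at about 0.48 with 8.4 N on the button, and the grip is still centred under the tip (407,370). Continuing.

>>> move_arm:
  rows:
    - [[0,-0.0005,0.004,-1.5,0,0],[0,-0.001,0.0075,-2.5,0,0],[0,-0.0015,0.011,-3.5,0,0],[0,-0.002,0.015,-4.5,0,0],[0,-0.002,0.0185,-6,0,0],[0,-0.0025,0.0225,-7,0,0],[0,-0.0025,0.026,-8,0,0],[0,-0.0025,0.03,-9.5,0,0],[0,-0.0025,0.0335,-10.5,0,0],[0,-0.0025,0.0375,-11.5,0,0],[0,-0.0025,0.041,-12.5,0,0],[0,-0.002,0.045,-14,0,0],[0,-0.0015,0.0485,-15,0,0],[0,-0.0015,0.0525,-16,0,0],[0,-0.001,0.056,-17.5,0,0],[0,-0.0005,0.06,-18.5,0,0],[0,0.0005,0.0635,-19.5,0,0],[0,0.001,0.067,-21,0,0],[0,0.002,0.071,-22,0,0]]

```text
time: 15.35
tool_pos: [537.9, 118.6, 163.7]
tcp_rot: [158.9, -0.0, 81.8]
ft_force: [-3.5, -2.0, 9.7]
finger_gap: -0.1
```

```bash
python3 -c "
from nx import *
go([0,.002,.071,-22,0,0],[.88,.9,.92,.94,.96,.98,1.0,1.01,1.02,1.03],31)
from bench import viewer
s=viewer.snapshot('side');cv2.imwrite('pics/side11.png',cv2.resize(s['color'][130:250,180:340,::-1],(800,600)))"
```

```text
15.35 [537.94236964 118.59834417 163.71033402] lag [ 0.09  0.56 -0.75] F [ -2.5   0.5 -10.2]
q if full-in 0.868
[0.0, -0.0005, 0.0025, -1.0, 0.0, 0.0], [0.0, -0.001, 0.0065, -2.0, 0.0, 0.0], [0.0, -0.0015, 0.01, -3.0, 0.0, 0.0], [0.0, -0.002, 0.014, -4.0, 0.0, 0.0], [0.0, -0.0025, 0.0175, -5.5, 0.0, 0.0], [0.0, -0.0025, 0.021, -6.5, 0.0, 0.0], [0.0, -0.0025, 0.025, -7.5, 0.0, 0.0], [0.0, -0.0025, 0.027, -8.0, 0.0, 0.0], [0.0, -0.003, 0.0285, -9.0, 0.0, 0.0], [0.0, -0.003, 0.0305, -9.5, 0.0, 0.0]
```

View pics/side11.png

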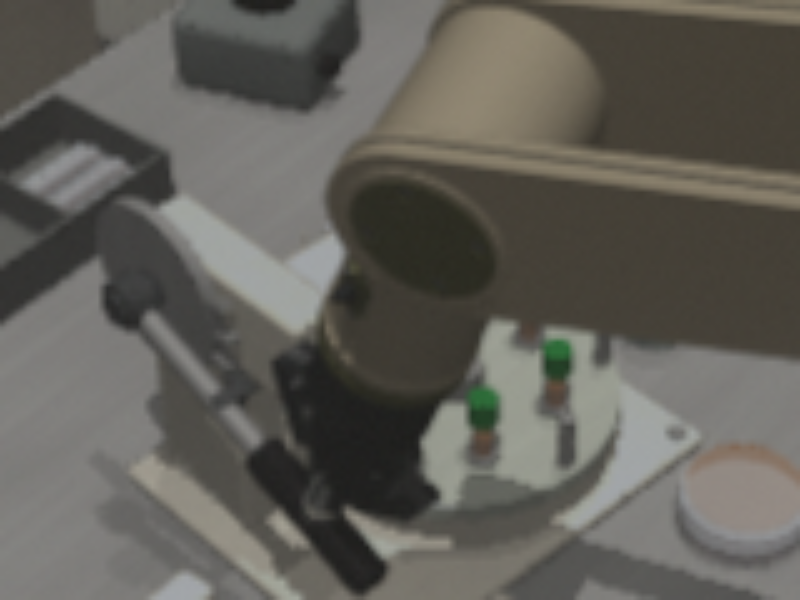

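The lever is at about 0.87 and still driven by the fingertip alone. Going to the bottom stop.

>>> move_arm:
  rows:
    - [[0,-0.0005,0.0025,-1,0,0],[0,-0.001,0.0065,-2,0,0],[0,-0.0015,0.01,-3,0,0],[0,-0.002,0.014,-4,0,0],[0,-0.0025,0.0175,-5.5,0,0],[0,-0.0025,0.021,-6.5,0,0],[0,-0.0025,0.0235,-7,0,0],[0,-0.0025,0.025,-7.5,0,0],[0,-0.0025,0.025,-7.5,0,0]]

```text
time: 16.3
tool_pos: [544.4, 117.7, 139.7]
tcp_rot: [151.4, 0.0, 81.8]
ft_force: [-8.1, -2.8, 14.5]
finger_gap: -0.1
```

```bash
python3 -c "
from nx import *
go([0,-.0025,.025,-7.5,0,0],[1.01,1.02,1.03],31)"
```

```text
16.3 [544.39143731 117.66764928 139.70430188] lag [ 0.08  0.67 -0.92] F [ -3.9   0.3 -16.4]
q if full-in 1.0
[0.0, -0.0005, 0.002, -0.5, 0.0, 0.0], [0.0, -0.001, 0.0035, -1.5, 0.0, 0.0], [0.0, -0.001, 0.0055, -2.0, 0.0, 0.0]
```

>>> move_arm:
  rows:
    - [[0,0,0.001,0,0,0],[0,0,0.002,0,0,0],[0,0,0.002,0,0,0]]

```text
time: 16.6
tool_pos: [545.1, 117.6, 138.4]
tcp_rot: [151.5, 0.0, 81.8]
ft_force: [-20.2, -2.5, 23.2]
finger_gap: 0.2
```

```bash
python3 -c "
from nx import *
go([0,0,.002,0,0,0],[1.01,1.02,1.03],31)"
```

```text
16.6 [545.11370482 117.59699918 138.44792662] lag [ 0.11  0.71 -1.47] F [ -5.3  -6.2 -29.8]
q if full-in 1.008
[0.0, -0.0005, 0.0, -0.5, 0.0, 0.0], [0.0, -0.001, 0.0015, -1.5, 0.0, 0.0], [0.0, -0.001, 0.0035, -2.0, 0.0, 0.0]
```

The force jumped to 30 N over about 1.5 mm, so the lever is on its bottom stop. Letting go straight back along the tool.

>>> move_arm:
  rows:
    - [[0,0,-0.005,0,0,0],[0,0,-0.015,0,0,0],[0,0,-0.04,0,0,0],[0,0,-0.08,0,0,0],[0,0,-0.12,0,0,0],[0,0,-0.16,0,0,0],[0,0,-0.2,0,0,0],[0,0,-0.2,0,0,0],[0,0,-0.2,0,0,0]]

```text
time: 17.5
tool_pos: [450.3, 131.5, 313.2]
tcp_rot: [151.4, -0.1, 81.9]
ft_force: [0.7, 0.1, 0.0]
finger_gap: -0.2
```

```bash
python3 -c "
from nx import *
go([0,0,-.2,0,0,0],[1.0],230)
from bench import viewer
for n in ('side','wrist'):
  s=viewer.snapshot(n);im=s['color'][:,:,::-1].copy()
  for q,c in ((1.0,(0,0,255)),(.93,(255,0,0))):
    u=proj(s,lt(q,20)[0]);cv2.circle(im,tuple(int(round(v)) for v in u),2,c,1)
  if n=='side': im=im[130:250,180:340]
  cv2.imwrite('pics/%s12.png'%n,cv2.resize(im,(800,600)))"
```

```text
17.5 [450.29324436 131.51249393 313.23092325] lag [ 0.41 -0.12 -0.8 ] F [0.1 0.6 0.3]
q if full-in 0.214
[0.0, -0.0005, -0.001, 0.0, 0.0, 0.0]
```

View pics/side12.png

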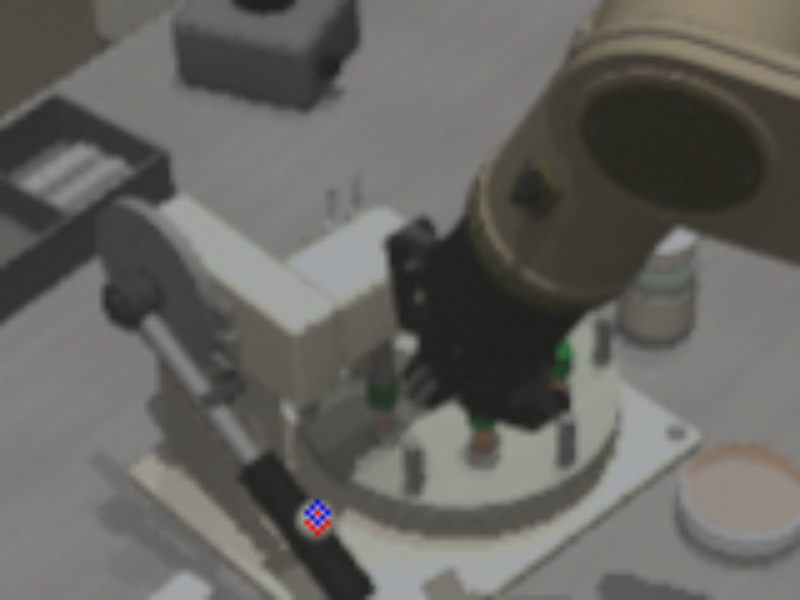

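View pics/wrist12.png

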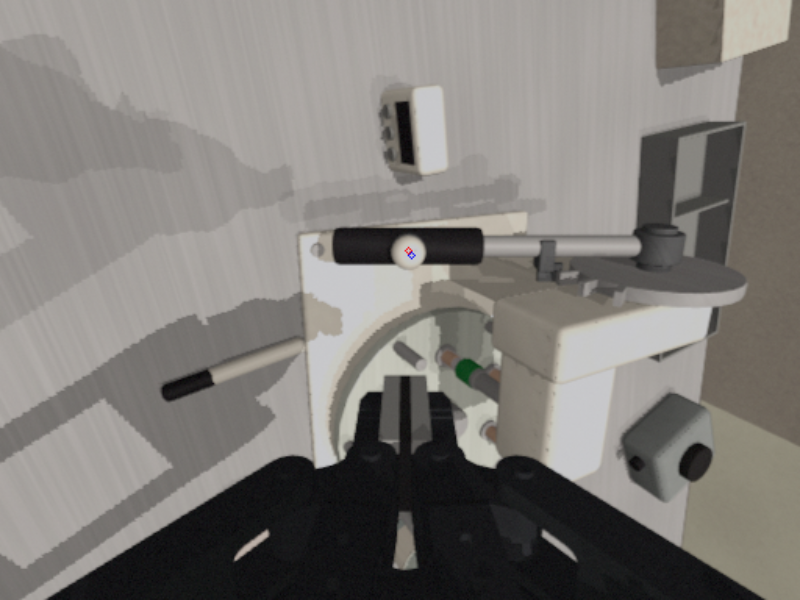

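>>> move_arm:
  rows:
    - [[0,0,-0.04,0,0,0],[-0.03,0,-0.08,0,0,0],[-0.07,0,-0.1,0,0,0],[-0.11,0,-0.1,0,0,0],[-0.15,0,-0.1,0,0,0],[-0.19,0,-0.1,0,0,0],[-0.23,0,-0.1,0,0,0],[-0.27,0,-0.1,0,0,0],[-0.3,0,-0.1,0,0,0],[-0.3,0,-0.1,0,0,0],[-0.3,0,-0.1,0,0,0]]

```text
time: 18.7
tool_pos: [368.3, -167.0, 401.5]
tcp_rot: [152.2, -0.4, 81.6]
ft_force: [-0.6, -0.8, -0.1]
finger_gap: 0.1
```

```bash
python3 -c "
from nx import *
go([-.3,0,-.1,0,0,0],[1.0],230)
from bench import viewer
for n in ('side','top'):
  s=viewer.snapshot(n);im=s['color'][:,:,::-1].copy()
  full=im.copy()
  for q,c in ((1.0,(0,0,255)),(.93,(255,0,0))):
    print(n,q,proj(s,lt(q,20)[0]),proj(s,lt(q,12)[0]))
  u=proj(s,P(0,70,110));cv2.circle(im,tuple(int(round(v)) for v in u),1,(0,0,255),1)
  if n=='side': im=im[150:250,200:333]
  cv2.imwrite('pics/%s13.png'%n,cv2.resize(im,(800,600),interpolation=cv2.INTER_CUBIC))
  "
```

```text
18.7 [ 368.27462998 -167.03005186  401.51172588] lag [-6.76  7.94  3.12] F [-0.9 -0.5 -0.1]
q if full-in 0.012
[0.3, -0.0005, 0.099, 0.0, 0.0, 0.0]
side 1.0 [242.55021769 233.99814448] [241.82009032 234.889702  ]
side 0.93 [243.37648319 232.05665874] [242.74801818 233.1091162 ]
top 1.0 [227.29786912 196.31176159] [227.57100471 195.6666275 ]
top 0.93 [226.90432299 196.93480481] [227.16486438 196.41293422]
```

View pics/side13.png

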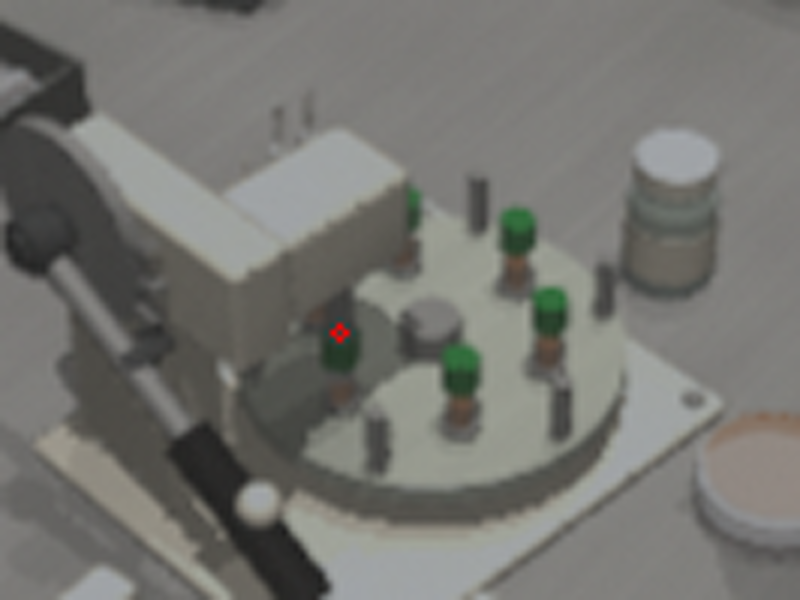

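View pics/top13.png

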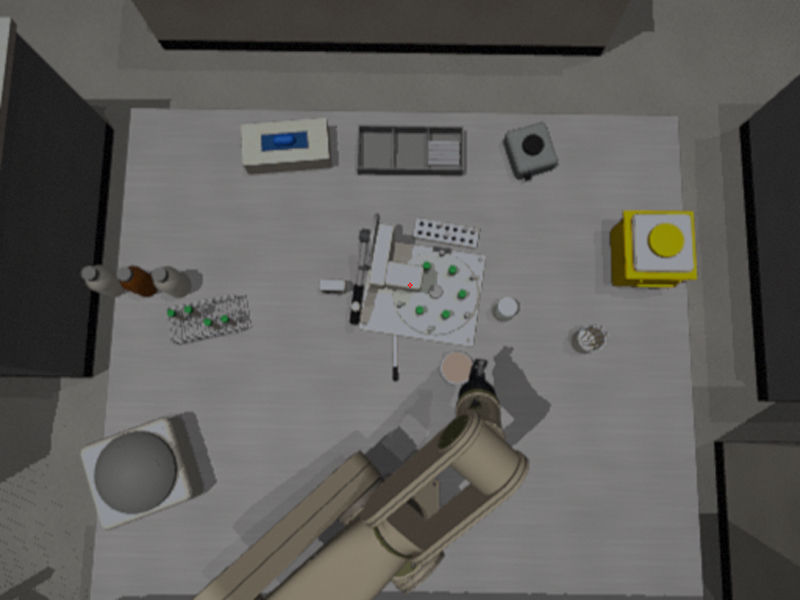

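Side view: the cap under the ram is seated (top at 340,335, on the 110 mm mark, no dark neck), with the ram foot on it. The lever is at the bottom and the button is out at (260,500). Bystanders are unchanged in the top view. I'll let the arm settle, then hand in.

>>> move_arm:
  rows:
    - [[0,0,0,0,0,0],[0,0,0,0,0,0],[0,0,0,0,0,0],[0,0,0,0,0,0],[0,0,0,0,0,0]]

```text
time: 19.3
tool_pos: [369.5, -164.6, 403.8]
tcp_rot: [152.0, -0.2, 82.0]
ft_force: [-0.5, 0.1, 0.0]
finger_gap: -0.3
```

```bash
python3 -c "
from bench import sensors,hand_in
s=sensors.sense();print(s['time'],abs(s['qd']).max(),s['ft_force'])
print(hand_in())"
```

```text
19.3 0.5788799188256745 [-0.51349647  0.11140108  0.0433549 ]
the job is handed in; nothing more can be done
None
```

The cap is seated and the lever is left down at its bottom stop; I handed the job in at about 19 s.

- **Carousel:** I pushed one pin clockwise by one detent with the closed fingers. Afterwards the visible pins sat on their predicted detent marks, and the raised cap was under the ram.
- **Lever:** I pressed the button in with the fingertips and kept it pressed while swinging the lever to the stop. There the force rose to about 30 N over roughly 1.5 mm. I then backed straight off.

**Last checks**
- **Cap:** the side picture shows its top on the 110 mm mark, with no dark neck visible and the ram foot resting on it.
- **Lever lock:** the lever reads about 0.97–1.0 rad with the button sprung out. I did not tug on it to test the lock.
- **Bystanders and contact:** they look unmoved in the top picture. The arm was clear of everything, with wrist force near zero.

**What disagreed:** early in the swing the measured push was only about 6 N, below the 9 N stated for the lever. The lever still moved past 0.07 rad without catching. The force was 8–10 N through most of the swing and about 16 N just before the stop.

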